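# Pull a proof and show the printing plate

## Robot

A 6-joint arm with a two-finger parallel gripper is mounted at the origin on the work surface. World frame = base frame: x ahead of the robot, y to its left, z up, the work surface at z = 0. Lengths are in m, angles in degrees, forces in N, time in s.
With the tool pointing down it reaches from about 0.3 to 0.75 m from the base axis. Payload 8.5 kg.
Tool frame: the origin (TCP) lies midway between the tips of the shut fingers; the grasp point (between the pads) lies 19 mm behind it (env.hold_point_z is the distance from the TCP to the grasp point, in m); z points along the fingers, y is the line along which they close (so a half turn about z gives the same grasp; the last joint's range is limited). The gripper opens to 85 mm and grips with 20 to 120 N. Pads are 22 mm wide; open, the fingers measure 114 mm over their backs; the gripper's body (76 mm by 85 mm) begins 54 mm behind the grasp point. The pads swing forward as they close: fully open they stand 13 mm farther back than shut.
Start: joints at [60.487, 21.807, 74.336, -0, 83.858, -12.336], TCP at [0.162, 0.525, 0.231] pointing down, gripper open.
Joint ranges: [-178.18, 178.18], [-50.72, 133.34], [12.68, 142.11], [-81.47, 261.47], [9.98, 163.14], [-165.26, 165.26]. Speed limits (degrees/s): [136.94, 136.94, 180, 180, 180, 180].

## Interface

Orientations are given as a 3x3 rotation matrix whose columns are the frame's x, y, z axes.
In Python, from rig import observe, get_image, camera_info, env gives the robot as it stands.
- The arm moves only by the tool drive_tool, never from a script. Its arguments are lists of equal length, an entry for each row: "offset": the shift along the tool's x, y, z in units of 40 mm (1.0 is 40 mm), a list of three; "turn": the turn, a rotation vector about the tool's x, y, z in units of 6 degrees (1.0 is 6 degrees), a list of three; "hand": the opening, from 0 (shut) to 1 (fully open). A call has exactly 10 rows; each row shifts and turns the commanded pose from where the row before left it, along the tool's axes as they then stand; what a row does not reach is not made up. A row lasts 1/8 s, in which the tool goes at most 62.5 mm and 10.7 degrees, less where a joint would pass 70% of its speed; a pose out of reach is approached as far as the arm can. A call is refused whole if a number of a shift passes 1 or a number of a turn 1, either way. A call with a gripper value outside its range is refused whole. The fingers move at their own pace and stop on an object; "newtons" is the grip in N (left out, the last holds). Time passes only in rows, so rows that do not move let the fingers close, or fill a call up. It gives the time, the measured TCP pose, the force, the opening and the grip force at its end, in the units of the state.
- observe(): the state, without advancing time (a new reading comes with each control period).
- get_image(name): name is "side" or "top" or "wrist"; returns the picture (400x640x3 uint8, blue, green, red); there is no depth.
- camera_info(name): a dict with "fx", "fy", "cx", "cy" (pixels), "world_to_cam" (4x4, takes a point from world to camera coordinates). Camera axes: x right, y down, z forward; pixel columns grow to the right and rows downward; lengths in m; the calibration is good to about 2 mm. The wrist camera is an equidistant fisheye: a pixel r from the principal point sees the ray r / f radians off the axis. A picture is of the moment at which its call begins: read the wrist's pose just before it. camera_info takes no time and is no camera call; for the wrist camera it gives the pose at the moment of the call.
- env.close_job(): hands the job in; it is judged then, once.
The state is a dict: "time_s": time; "q": joint angles; "qvel": joint speeds; "joint_efforts": joint torques, N m; "position": TCP position; "tool_rot": TCP orientation; "ft_force": force on the tool from outside, world axes, zero at the start; "wrist_torque": the same for the moment, N m; "grip_width": finger opening in m; "gripper_force": force on a finger pad.
Only numpy, scipy, OpenCV 4.12 (cv2) and the standard library are available. Lean on these libraries where they do the work, as an engineer would, in place of code of your own. Each camera call takes 0.05 s, during which the arm holds its last target. There are 200 camera calls.

## Task

Pull a proof on the blue press: with the flap still down, press the spring paddle at its side right down to its stop and let it come back up. Then lift the grey cover flap so that it stands open by itself, draw the printing plate underneath out towards the front of the press by its wooden grip, and finish holding it still in the gripper, level and face up, centred about 15 cm above the round inspection mat. Leave everything else on the table where it is.

Things in the scene. Friction and masses are not known exactly. Their poses are not given: they have to be found in the camera images.
- press: blue tabletop proof press, fixed. Origin at the centre of the underside of its base; x points from its open front to its back, y to its left, z up. Base 160 (x) x 130 (y) mm; side walls (inner faces at y = +-47.5 mm) and a back wall (inner face at x = 70 mm) rise to 75 mm above the table; the front is open. The paddle is on its right (-y) side
- press_bed (a point): centre of the press's bed, on its top, 22 mm above the table. In the rear half a steel lip along each side wall (press x = 15 to 70 mm, reaching in to |y| = 36.5 mm, 32 to 38 mm above the table) overhangs the plate's side edges, so the plate must be drawn level about 60 mm towards the press's -x before it can be lifted
- paddle (a joint): black-padded spring paddle beside the press, a lever on a level hinge at press x = 55, y = -115 mm, 62 mm above the table, reaching towards the press's front. Angle in rad: 0 at rest (up), 0.30 at its stop. It takes about 3 N at the pad to start, about 8 N to reach the stop, and springs back by itself
- paddle_pad (a point): centre of the top of the paddle's pad (52 x 50 mm), 120 mm in front of the paddle's hinge, 68 mm above the table at rest and about 33 mm at the stop
- flap (a joint): grey cover flap 158 x 118 x 6 mm lying over the press, hinged along the back. Angle in rad: 0 shut, grows as it is lifted, 1.57 straight up, 1.75 stop. Stiff hinge: it stays where it is left; lifting takes about 3 N at the tongue. It may start slightly ajar
- flap_grip (a point): middle of the red tongue that sticks out 52 mm from the middle of the flap's front edge (20 mm wide along the press's y, 10 mm thick, lying in the plane of the flap); 188 mm from the hinge, 80 mm above the table when shut. Pinched across its 20 mm width, it can pivot between the fingers as the flap swings; free space to both sides
- flap_hinge (a point): point on the flap's hinge axis at mid-width: press x = 80 mm, 76.5 mm above the table; the axis runs along the press's y
- plate: printing plate hidden in the press under the flap: aluminium 120 (x) x 90 (y) x 6 mm with green relief shapes on top, about 0.2 kg, lying on the bed along the press's axes. Origin at the centre of its underside, axes as the press's while it lies there, z up out of the printing face
- plate_grip (a point): point to hold on the plate's upright wooden grip, a block 12 mm thick (plate x), 44 mm wide (plate y), standing 34 mm up from the plate's top face near its front edge; this point is on the plate at x = -45, y = 0, z = 30 mm, 10 mm below the grip's top
- mat: round inspection mat, fixed flat on the table: yellow rim, white middle, 130 mm across, 3 mm thick; origin at the centre of its underside. It lies either left or right of the press
- ink_jar: bystander: closed green ink jar with a black cap, 68 mm across, 80 mm tall, standing; origin at the centre of its underside
- tube_red: bystander: black paint tube with a red cap and band, about 140 x 44 x 31 mm, lying; origin under the middle of its body
- tube_blue: bystander: the same with a blue cap
- tube_green: bystander: the same with a green cap
- scraper: bystander: green scraper card 100 x 76 mm with a wooden spine, 12 mm high, lying flat; origin at the underside of its middle
- brayer: bystander: small ink roller lying on the table: blue roller 36 mm across and 80 mm long in a steel fork, wooden handle, 135 mm long in all, 36 mm high; origin under its middle
- tape: bystander: roll of yellow tape, 80 mm across, 25 mm high, lying flat; origin at the centre of its underside

How it is judged:
By the outcome, as a careful person would: the job done as asked, in the order asked, and still so for the second after the job is handed in, while the arm keeps its last pose, push and grip.
It also fails if it takes over 72 s, if anything falls off the work surface, if the arm or the gripper's body presses on something with over 40 N, if the wrist force passes 120 N, or if a joint passes its speed limit or range.

## Working session

There is one attempt and no reset: what is moved stays moved. The work goes in short steps, Python scripts to look and compute and a tool call to move; the robot and the scene stay as the last step left them, time stands still between calls to the robot, and variables do not carry over. Pictures are saved under pics/ and viewed, at most 10 in all, crops included, and the job is handed in when it is done.

Besides the shell and the picture viewer there is one more tool, called after "Emit:" by a JSON object that holds its "name" and its "arguments". drive_tool: Moves the arm, as the interface text tells. Its arguments: {"type":"object","properties":{"offset":{"type":"array"},"turn":{"type":"array"},"hand":{"type":"array"},"newtons":{"type":"number"}},"required":["offset","turn","hand"]}

```bash
mkdir -p pics
python3 - <<'E'
from rig import *
import cv2,numpy as np
s=observe();print(s['time_s'],s['position'],np.round(s['tool_rot'],3).tolist(),s['grip_width'])
for n in('top','side'):
    im=get_image(n);cv2.imwrite(f'pics/{n}0.png',im)
    c=camera_info(n);print(n,c['fx'],c['fy'],c['cx'],c['cy'],np.round(c['world_to_cam'],4).tolist())
E
```

```text
0.0 [0.16230104 0.52521622 0.23068807] [[-0.955, 0.295, -0.001], [0.295, 0.955, -0.001], [0.0, -0.001, -1.0]] 0.08598005278477065
top 430.42152809453626 430.42152809453626 321.3634299120965 200.00707966817546 [[0.0099, -0.9996, 0.0258, -0.0045], [-0.9845, -0.0143, -0.1749, 0.5509], [0.1752, -0.0236, -0.9843, 1.0751], [0.0, 0.0, 0.0, 1.0]]
side 391.8601900546473 391.8601900546473 321.17030420771897 195.84327068465072 [[0.7784, -0.6276, 0.0103, -0.4431], [-0.2913, -0.3756, -0.8798, 0.2556], [0.5561, 0.6819, -0.4752, 0.8871], [0.0, 0.0, 0.0, 1.0]]
```

View pics/top0.png

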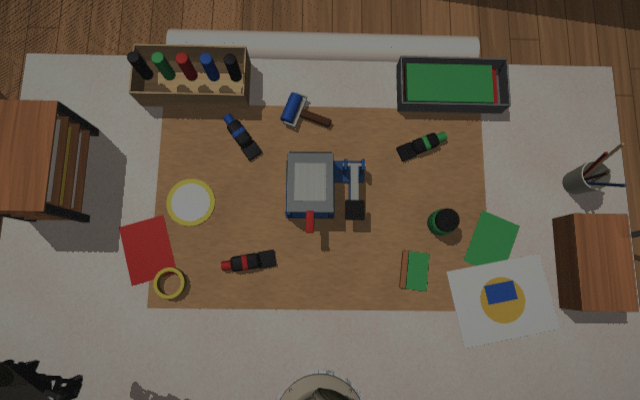

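View pics/side0.png

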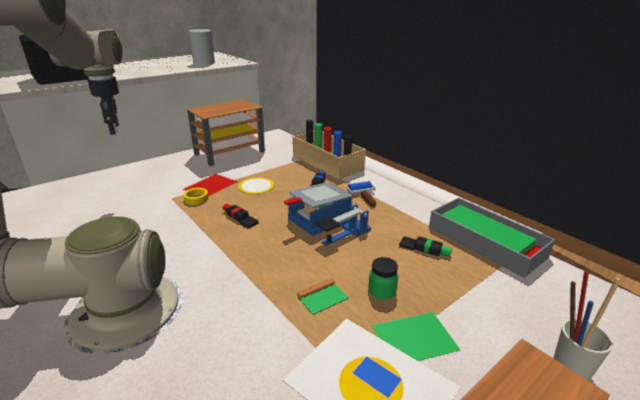

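The press is at about (310,185) in the top view, with its front towards the robot. The mat is at (190,203), on the left. I'll enlarge the press.

Run:
```python
import cv2
a=cv2.imread('pics/top0.png')[140:245,270:380];b=cv2.imread('pics/side0.png')[170:260,270:380]
a=cv2.resize(a,None,fx=5,fy=5,interpolation=cv2.INTER_CUBIC);cv2.imwrite('pics/ca.png',a)
b=cv2.resize(b,None,fx=6,fy=6,interpolation=cv2.INTER_CUBIC);cv2.imwrite('pics/cb.png',b)
```

```text
(no output)
```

View pics/ca.png

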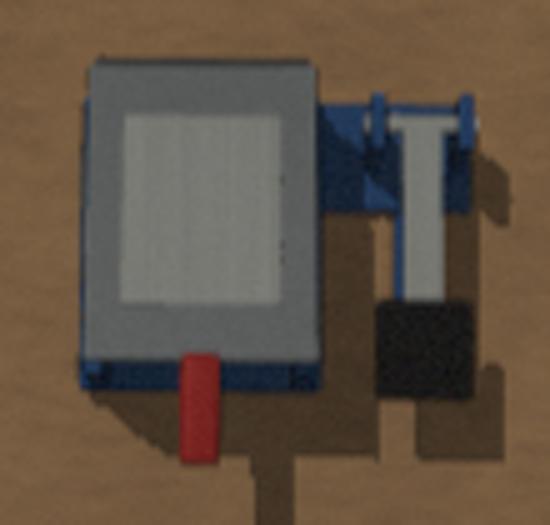

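View pics/cb.png

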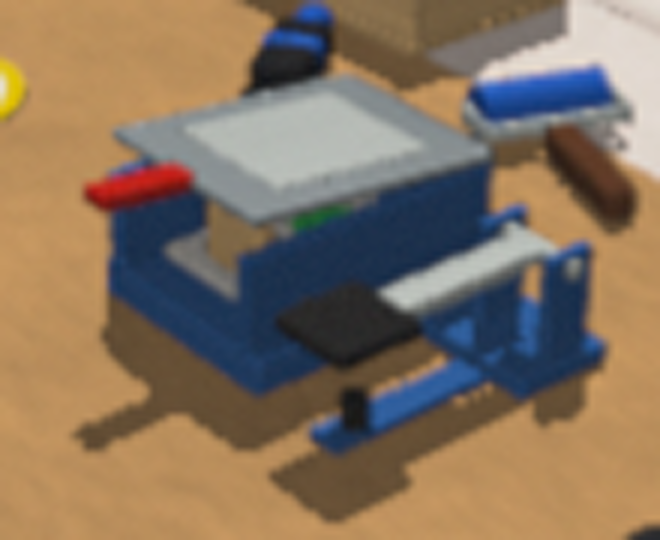

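```bash
cat > h.py <<'E'
from rig import *
import cv2,numpy as np
from scipy.optimize import least_squares
def proj(n,P):
    c=camera_info(n);P=np.atleast_2d(P);p=P@c['world_to_cam'][:3,:3].T+c['world_to_cam'][:3,3]
    return p[:,:2]/p[:,2:]*[c['fx'],c['fy']]+[c['cx'],c['cy']]
def back(n,uv,z):
    c=camera_info(n);R=c['world_to_cam'][:3,:3];t=c['world_to_cam'][:3,3]
    o=-R.T@t;d=R.T@np.array([(uv[0]-c['cx'])/c['fx'],(uv[1]-c['cy'])/c['fy'],1]);return o+d*(z-o[2])/d[2]
def fl(u,y,w,a): return [80-u*np.cos(a)+w*-np.sin(a)*-1*1.0,y,76.5+u*np.sin(a)+w*np.cos(a)] # flap pt, mm
def W(p,P):
    P=np.atleast_2d(P)/1000;c,s=np.cos(p[2]),np.sin(p[2]);return np.c_[p[0]+c*P[:,0]-s*P[:,1],p[1]+s*P[:,0]+c*P[:,1],P[:,2]]
E
python3 - <<'E'
from h import *
T=lambda l:np.array(l)/5+[270,140]
S=lambda l:np.array(l)/6+[270,170]
pad=[[-39,-90,68],[-39,-140,68],[-91,-140,68],[-91,-90,68]]
def mod(p):
    a=p[3]
    F=[fl(4,59,6.5,a),fl(4,-59,6.5,a),fl(162,59,6.5,a),fl(162,-59,6.5,a),fl(214,0,8.5,a)]
    return W(p,pad+F),W(p,pad+F+[[-80,-65,0]])
t=T([(376,300),(473,300),(473,398),(376,398),(92,66),(315,66),(84,360),(320,360),(200,463)])
s=S([(355,283),(420,325),(345,363),(278,320),(345,78),(490,153),(118,133),(258,220),(88,190),(258,392)])
f=lambda p:np.r_[(proj('top',mod(p)[0])-t).ravel(),(proj('side',mod(p)[1])-s).ravel()]
r=least_squares(f,[.5,0,0,.1],loss='soft_l1');p=r.x
print(p,np.degrees(p[2:]));print(np.round(f(p).reshape(-1,2),1).tolist())
np.save('p.npy',p)
for n,q in dict(pad=[-65,-115,68],tong=fl(188,0,3.5,p[3]),hinge=[80,0,76.5],grip=[-45,0,52],ctr=[0,0,0]).items(): print(n,np.round(W(p,q),4))
print('mat',back('top',(190.5,202.5),.003),back('side',(256.5,185.5),.003))
s=observe();print(s['q'])
E
```

```text
[ 0.59025037  0.03027646 -0.0020038   0.10262561] [-0.11480924  5.88001429]
[[0.4, -1.0], [0.4, -0.7], [0.5, -0.2], [0.4, -0.5], [-0.0, -0.4], [1.2, 0.4], [-0.3, 0.3], [0.1, 1.0], [-0.0, 0.5], [0.4, -1.1], [1.1, -0.7], [-0.9, -0.7], [-1.1, -1.4], [0.1, -1.1], [0.5, -0.0], [-2.0, -1.0], [-1.6, -0.1], [-0.3, 0.0], [-0.1, 1.5]]
pad [[ 0.525  -0.0846  0.068 ]]
tong [[0.4836 0.0305 0.0992]]
hinge [[0.6703 0.0301 0.0765]]
grip [[0.5453 0.0304 0.052 ]]
ctr [[0.5903 0.0303 0.    ]]
mat [0.54714555 0.35369615 0.003     ] [0.54784464 0.34906293 0.003     ]
[ 6.04856627e+01  2.18385903e+01  7.43776297e+01 -8.94581521e-04
  8.38586018e+01 -1.23352112e+01]
```

The fit is good: press at (0.590, 0.030) with yaw near 0, flap ajar by 0.10 rad, mat at about (0.547, 0.352). I'll move over to the paddle first.

Emit:
{"name": "drive_tool", "arguments": {"offset": [[-0.5,-0.9,0],[-0.5,-0.9,0],[-0.5,-0.9,0],[-0.6,-1,0],[-0.6,-1,0],[-0.6,-1,0],[-0.6,-1,0],[-0.6,-1,0],[-0.6,-1,0],[-0.6,-1,0]], "turn": [[0,0,-0.953],[0,0,-0.953],[0,0,-0.953],[0,0,0],[0,0,0],[0,0,0],[0,0,0],[0,0,0],[0,0,0],[0,0,0]], "hand": [0,0,0,0,0,0,0,0,0,0]}}

```text
time_s: 1.35
position: [0.368, 0.1266, 0.2312]
tool_rot: [[-1.0, 0.001, -0.0], [0.001, 1.0, 0.0], [0.0, 0.0, -1.0]]
ft_force: [1.1, 0.4, -0.7]
grip_width: 0.0001
gripper_force: 0.0
```

Emit:
{"name": "drive_tool", "arguments": {"offset": [[-0.75,-1,0],[-0.75,-1,0],[-0.75,-1,0],[-0.75,-1,0],[-0.75,-1,0],[0,0,0.6],[0,0,0.9],[0,0,0.9],[0,0,0.5],[0,0,0]], "turn": [[0,0,0],[0,0,0],[0,0,0],[0,0,0],[0,0,0],[0,0,0],[0,0,0],[0,0,0],[0,0,0],[0,0,0]], "hand": [0,0,0,0,0,0,0,0,0,0]}}

```text
time_s: 2.6
position: [0.5167, -0.0718, 0.1141]
tool_rot: [[-1.0, 0.0, -0.003], [0.0, 1.0, 0.001], [0.003, 0.001, -1.0]]
ft_force: [0.5, -0.6, 0.1]
grip_width: -0.0001
gripper_force: 0.0
```

Emit:
{"name": "drive_tool", "arguments": {"offset": [[-0.13,-0.17,0],[-0.13,-0.16,0],[0,0,0.5],[0,0,0.5],[0,0,0.25],[0,0,0.2],[0,0,0.2],[0,0,0.2],[0,0,0],[0,0,0]], "turn": [[0,0,0],[0,0,0],[0,0,0],[0,0,0],[0,0,0],[0,0,0],[0,0,0],[0,0,0],[0,0,0],[0,0,0]], "hand": [0,0,0,0,0,0,0,0,0,0]}}

```text
time_s: 3.85
position: [0.5293, -0.0857, 0.0423]
tool_rot: [[-1.0, 0.0, 0.004], [0.0, 1.0, -0.001], [-0.004, -0.001, -1.0]]
ft_force: [0.7, 0.7, 7.0]
grip_width: 0.0002
gripper_force: 3.3
```

Emit:
{"name": "drive_tool", "arguments": {"offset": [[0,0,0.1],[0,0,0.1],[0,0,0.1],[0,0,0.05],[0,0,0.05],[0,0,0.03],[0,0,0],[0,0,0],[0,0,0],[0,0,0]], "turn": [[0,0,0],[0,0,0],[0,0,0],[0,0,0],[0,0,0],[0,0,0],[0,0,0],[0,0,0],[0,0,0],[0,0,0]], "hand": [0,0,0,0,0,0,0,0,0,0]}}

```text
time_s: 5.1
position: [0.5313, -0.0859, 0.0316]
tool_rot: [[-1.0, -0.0, 0.012], [-0.0, 1.0, -0.004], [-0.012, -0.004, -1.0]]
ft_force: [-15.7, 6.6, 69.4]
grip_width: 0.0003
gripper_force: 35.6
```

Force rose sharply to 69 N, so the paddle is at its stop. I'll release it and move above the tongue.

Emit:
{"name": "drive_tool", "arguments": {"offset": [[0,0,-0.2],[0,0,-0.4],[0,0,-0.5],[0,0,-0.8],[0,0,-1],[0,0,-1],[0.5,1,-0.3],[0.5,1,0],[0.2,0.9,0],[0,0,0]], "turn": [[0,0,0],[0,0,0],[0,0,0],[0,0,0],[0,0,0],[0,0,0],[0,0,0],[0,0,0],[0,0,0],[0,0,0]], "hand": [0,0,0,0,0,0,0.6,0.6,0.6,0.6]}}

```text
time_s: 6.35
position: [0.4796, 0.0325, 0.1925]
tool_rot: [[-1.0, -0.003, 0.001], [-0.003, 1.0, 0.0], [-0.001, 0.0, -1.0]]
ft_force: [0.5, -1.9, -0.1]
grip_width: 0.0515
gripper_force: 0.0
```

Run:
```python
from h import *
a=cv2.resize(get_image('side')[150:260,250:380],None,fx=4,fy=4);b=cv2.resize(get_image('wrist'),None,fx=.69,fy=.69)
s=np.zeros((440,520+b.shape[1]*0,3),np.uint8);s[:]=a;cv2.imwrite('pics/s1.png',np.vstack([s[:,:],]))
```

```text
(no output)
```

View pics/s1.png

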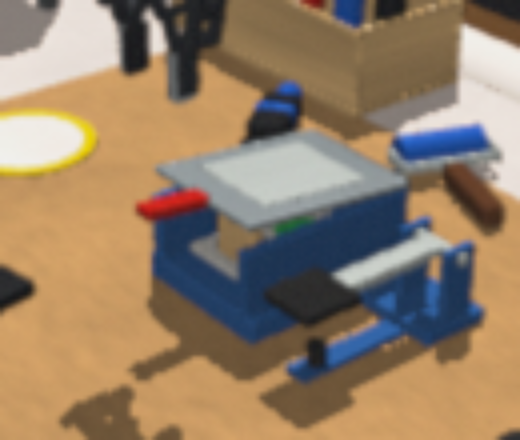

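The paddle has sprung back up, and the open fingers straddle the red tongue from above. Next: descend and pinch.

Emit:
{"name": "drive_tool", "arguments": {"offset": [[-0.1,-0.05,0.4],[0,0,0.8],[0,0,0.8],[0,0,0.6],[0,0,0.21],[0,0,0],[0,0,0],[0,0,0],[0,0,0],[0,0,0]], "turn": [[0,0,0],[0,0,0],[0,0,0],[0,0,0],[0,0,0],[0,0,0],[0,0,0],[0,0,0],[0,0,0],[0,0,0]], "hand": [0.6,0.6,0.6,0.6,0.6,0.6,0,0,0,0], "newtons": 25}}

```text
time_s: 7.7
position: [0.4843, 0.0321, 0.0804]
tool_rot: [[-1.0, 0.001, 0.002], [0.001, 1.0, 0.006], [-0.002, 0.006, -1.0]]
ft_force: [4.2, 23.0, -0.9]
grip_width: 0.0192
gripper_force: 28.3
```

Run:
```python
from h import *
s=observe();p=s['position'];g=np.array([p[0],p[2]-0+.019]);h=np.array([.6703,.0765])
d=g-h;R=np.hypot(*d);a0=np.arctan2(d[1],-d[0]);print(p,s['grip_width'],R,a0)
a=np.linspace(a0,1.66+0.02,20);P=np.c_[h[0]-R*np.cos(a),h[1]+R*np.sin(a)]
u=np.diff(P,axis=0)/.04*-1;print(np.round(u,2).tolist())
```

```text
[0.48426956 0.03213134 0.0803752 ] 0.0192425248972902 0.1874315840728696 0.12235062851861045
[[-0.06, -0.38], [-0.09, -0.37], [-0.12, -0.36], [-0.15, -0.35], [-0.18, -0.34], [-0.21, -0.32], [-0.23, -0.3], [-0.26, -0.28], [-0.28, -0.26], [-0.3, -0.24], [-0.32, -0.21], [-0.34, -0.19], [-0.35, -0.16], [-0.36, -0.13], [-0.37, -0.1], [-0.38, -0.07], [-0.38, -0.04], [-0.38, -0.01], [-0.38, 0.03]]
```

Emit:
{"name": "drive_tool", "arguments": {"offset": [[-0.06,0.04,-0.38],[-0.09,0,-0.37],[-0.12,0,-0.36],[-0.15,0,-0.35],[-0.18,0,-0.34],[-0.21,0,-0.32],[-0.23,0,-0.3],[-0.26,0,-0.28],[-0.28,0,-0.26],[0,0,0]], "turn": [[0,0,0],[0,0,0],[0,0,0],[0,0,0],[0,0,0],[0,0,0],[0,0,0],[0,0,0],[0,0,0],[0,0,0]], "hand": [0,0,0,0,0,0,0,0,0,0]}}

```text
time_s: 8.95
position: [0.5468, 0.0328, 0.1989]
tool_rot: [[-1.0, -0.001, -0.001], [-0.001, 1.0, 0.005], [0.001, 0.005, -1.0]]
ft_force: [-2.1, 11.4, 0.9]
grip_width: 0.0196
gripper_force: 30.0
```

Emit:
{"name": "drive_tool", "arguments": {"offset": [[-0.3,0.03,-0.24],[-0.32,0,-0.21],[-0.34,0,-0.19],[-0.35,0,-0.16],[-0.36,0,-0.13],[-0.37,0,-0.1],[-0.38,0,-0.07],[-0.38,0,-0.04],[-0.38,0,-0.01],[-0.38,0,0.03]], "turn": [[0,0,0],[0,0,0],[0,0,0],[0,0,0],[0,0,0],[0,0,0],[0,0,0],[0,0,0],[0,0,0],[0,0,0]], "hand": [0,0,0,0,0,0,0,0,0,0]}}

```text
time_s: 10.2
position: [0.6889, 0.034, 0.2435]
tool_rot: [[-1.0, -0.002, -0.002], [-0.002, 1.0, 0.003], [0.002, 0.003, -1.0]]
ft_force: [-4.5, 10.1, 2.3]
grip_width: 0.0194
gripper_force: 34.9
```

Emit:
{"name": "drive_tool", "arguments": {"offset": [[0,0,0],[0,0,0],[0,0,0],[0,0,0],[0,0,0],[0,0,0],[0,0,-0.5],[0,0,-0.8],[0,0,-1],[0,0,0]], "turn": [[0,0,0],[0,0,0],[0,0,0],[0,0,0],[0,0,0],[0,0,0],[0,0,0],[0,0,0],[0,0,0],[0,0,0]], "hand": [0,0,0.5,0.5,0.5,0.5,0.5,0.5,0.5,0.5]}}

```text
time_s: 11.45
position: [0.69, 0.0313, 0.3385]
tool_rot: [[-1.0, 0.001, 0.007], [0.001, 1.0, -0.001], [-0.007, -0.001, -1.0]]
ft_force: [0.4, -0.5, -0.6]
grip_width: 0.0427
gripper_force: 0.0
```

Run:
```python
from h import *
a=cv2.resize(get_image('side')[110:250,240:380],None,fx=4,fy=4);cv2.imwrite('pics/s2.png',a)
```

```text
(no output)
```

View pics/s2.png

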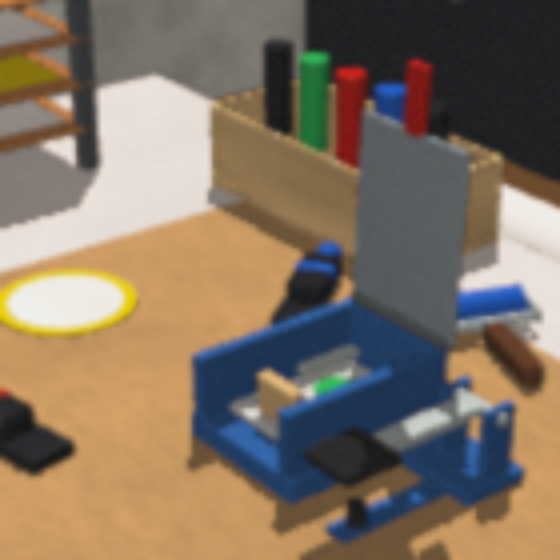

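The flap stands open and the plate and wooden grip are visible. I'll back off and turn 90° so I can pinch the grip across its thickness.

Emit:
{"name": "drive_tool", "arguments": {"offset": [[0.9,0,0],[0.9,0,0],[0.9,0,0],[0.9,0,0],[0,0,0],[0,0,0],[0,0,0],[0,0,0],[0,0,0],[0,0,0]], "turn": [[0,0,0],[0,0,0],[0,0,0],[0,0,0],[0,0,1],[0,0,1],[0,0,1],[0,0,1],[0,0,1],[0,0,1]], "hand": [0.5,0.5,0.5,0.5,0.5,0.5,0.5,0.5,0.5,0.5]}}

```text
time_s: 12.75
position: [0.5451, 0.0315, 0.3335]
tool_rot: [[-0.807, 0.591, -0.003], [0.591, 0.807, 0.0], [0.002, -0.001, -1.0]]
ft_force: [0.4, -0.2, 0.2]
grip_width: 0.0425
gripper_force: 0.0
```

Emit:
{"name": "drive_tool", "arguments": {"offset": [[0,0,0.4],[0,0,0.4],[0,0,0.4],[0,0,0.4],[0,0,0.4],[0,0,0.4],[0,0,0.4],[0,0,0.4],[0,0,0],[0,0,0]], "turn": [[0,0,1],[0,0,1],[0,0,1],[0,0,1],[0,0,1],[0,0,1],[0,0,1],[0,0,1],[0,0,1],[0,0,0]], "hand": [0.5,0.5,0.5,0.5,0.5,0.5,0.5,0.5,0.5,0.5]}}

```text
time_s: 14.0
position: [0.5449, 0.0316, 0.2058]
tool_rot: [[-0.0, 1.0, -0.002], [1.0, 0.0, 0.0], [0.0, -0.002, -1.0]]
ft_force: [0.3, 0.5, 0.0]
grip_width: 0.0422
gripper_force: 0.0
```

Run:
```python
from h import *
s=observe();c=camera_info('wrist');print(s['position'],np.round(c['world_to_cam'],4).tolist(),c['fx'],c['cx'],c['cy'])
im=get_image('wrist');cv2.imwrite('pics/w1.png',im)
p=np.load('p.npy')
print(back('side',(240+277/4,110+390/4),.062))
```

```text
[0.54487981 0.03158321 0.20584702] [[1.0, 0.0005, -0.0022, -0.5441], [0.0011, -0.9513, 0.3083, -0.0023], [-0.002, -0.3084, -0.9513, 0.3663], [0.0, 0.0, 0.0, 1.0]] 309.70691628693146 322.2450299269413 198.04304513366202
[0.5409796 0.0228472 0.062    ]
```

View pics/w1.png

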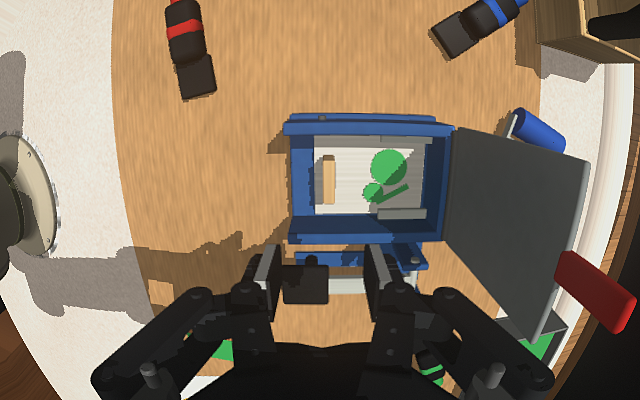

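The wrist view shows the grip as a tan bar at about (329,179), columns 323–336 and rows 155–204, clear of the walls.

```bash
cat >> h.py <<'E'
def wback(uv,z):
    c=camera_info('wrist');R=c['world_to_cam'][:3,:3];t=c['world_to_cam'][:3,3]
    v=np.array(uv)-[c['cx'],c['cy']];r=np.hypot(*v);th=r/c['fx'];d=np.r_[v/r*np.sin(th),np.cos(th)]
    o=-R.T@t;d=R.T@d;return o+d*(z-o[2])/d[2]
E
python3 - <<'E'
from h import *
for q,z in [((329.5,179.5),.062),((323,155),.062),((336,155),.062),((323,204),.062),((336,204),.062),((289,122),.075),((289,235),.075),((324,350),.068)]: print(q,np.round(wback(q,z),4))
E
```

```text
(329.5, 179.5) [0.5514 0.0368 0.062 ]
(323, 155) [0.5451 0.0605 0.062 ]
(336, 155) [0.5573 0.0606 0.062 ]
(323, 204) [0.5452 0.0121 0.062 ]
(336, 204) [0.558  0.0121 0.062 ]
(289, 122) [0.5152 0.0926 0.075 ]
(289, 235) [ 0.5122 -0.0155  0.075 ]
(324, 350) [ 0.547 -0.18   0.068]
```

Emit:
{"name": "drive_tool", "arguments": {"offset": [[0,0.08,0.4],[0,0,0.8],[0,0,0.8],[0,0,0.8],[0,0,0.7],[0,0,0.4],[0,0,0.2],[0,0,0.1],[0,0,0],[0,0,0]], "turn": [[0,0,0],[0,0,0],[0,0,0],[0,0,0],[0,0,0],[0,0,0],[0,0,0],[0,0,0],[0,0,0],[0,0,0]], "hand": [0.5,0.5,0.5,0.5,0.5,0.5,0.5,0.5,0.5,0.5]}}

```text
time_s: 15.3
position: [0.549, 0.0315, 0.0394]
tool_rot: [[0.0, 1.0, 0.001], [1.0, -0.0, -0.0], [-0.0, 0.001, -1.0]]
ft_force: [0.4, -0.4, -0.4]
grip_width: 0.0427
gripper_force: 0.0
```

Emit:
{"name": "drive_tool", "arguments": {"offset": [[0,0,0],[0,0,0],[0,0,0],[0,0,0],[0,0,0],[0,0,0],[0,0,0],[0,0,0],[0,0,0],[0,0,0]], "turn": [[0,0,0],[0,0,0],[0,0,0],[0,0,0],[0,0,0],[0,0,0],[0,0,0],[0,0,0],[0,0,0],[0,0,0]], "hand": [0.3,0.2,0.1,0,0,0,0,0,0,0], "newtons": 60}}

```text
time_s: 16.55
position: [0.549, 0.0315, 0.0394]
tool_rot: [[0.0, 1.0, 0.001], [1.0, -0.0, -0.0], [-0.0, 0.001, -1.0]]
ft_force: [-0.5, 0.4, 4.6]
grip_width: 0.0103
gripper_force: 59.9
```

The pinch is about 6 mm high on the grip, so I'll reopen, lower and grip again.

Emit:
{"name": "drive_tool", "arguments": {"offset": [[0,0,0],[0,0,0],[0,0,0],[0,0,0.07],[0,0,0.06],[0,0,0],[0,0,0],[0,0,0],[0,0,0],[0,0,0]], "turn": [[0,0,0],[0,0,0],[0,0,0],[0,0,0],[0,0,0],[0,0,0],[0,0,0],[0,0,0],[0,0,0],[0,0,0]], "hand": [0.3,0.3,0.3,0.3,0.3,0,0,0,0,0], "newtons": 70}}

```text
time_s: 17.8
position: [0.5486, 0.0316, 0.0337]
tool_rot: [[0.0, 1.0, -0.0], [1.0, -0.0, 0.0], [0.0, -0.0, -1.0]]
ft_force: [-0.5, -0.2, -2.4]
grip_width: 0.0108
gripper_force: 68.1
```

Emit:
{"name": "drive_tool", "arguments": {"offset": [[0,0,0],[0,0,0],[0,-0.05,0],[0,-0.1,0],[0,-0.15,0],[0,-0.2,0],[0,-0.2,0],[0,-0.2,0],[0,-0.2,0],[0,0,0]], "turn": [[0,0,0],[0,0,0],[0,0,0],[0,0,0],[0,0,0],[0,0,0],[0,0,0],[0,0,0],[0,0,0],[0,0,0]], "hand": [0,0,0,0,0,0,0,0,0,0]}}

```text
time_s: 19.05
position: [0.5041, 0.0316, 0.0338]
tool_rot: [[0.0, 1.0, -0.0], [1.0, -0.0, 0.0], [0.0, -0.0, -1.0]]
ft_force: [0.3, 0.6, -3.3]
grip_width: 0.0109
gripper_force: 68.3
```

Emit:
{"name": "drive_tool", "arguments": {"offset": [[0,-0.2,0],[0,-0.2,0],[0,-0.2,0],[0,-0.15,0],[0,0,0],[0,0,-0.1],[0,0,-0.2],[0,0,-0.4],[0,0,-0.5],[0,0,-0.5]], "turn": [[0,0,0],[0,0,0],[0,0,0],[0,0,0],[0,0,0],[0,0,0],[0,0,0],[0,0,0],[0,0,0],[0,0,0]], "hand": [0,0,0,0,0,0,0,0,0,0]}}

```text
time_s: 20.3
position: [0.4748, 0.0316, 0.1029]
tool_rot: [[0.0, 1.0, 0.001], [1.0, -0.0, -0.0], [-0.0, 0.001, -1.0]]
ft_force: [0.6, 0.0, -3.0]
grip_width: 0.0111
gripper_force: 68.2
```

Emit:
{"name": "drive_tool", "arguments": {"offset": [[0,0,-0.5],[0,0,-0.5],[0,0,-0.4],[0.1,0,-0.15],[0.3,0,0],[0.5,0,0],[0.6,0,0],[0.6,0,0],[0.6,0,0],[0.6,0,0]], "turn": [[0,0,0],[0,0,0],[0,0,0],[0,0,0],[0,0,0],[0,0,0],[0,0,0],[0,0,0],[0,0,0],[0,0,0]], "hand": [0,0,0,0,0,0,0,0,0,0]}}

```text
time_s: 21.55
position: [0.4741, 0.1651, 0.1629]
tool_rot: [[-0.0, 1.0, -0.002], [1.0, 0.0, -0.0], [-0.0, -0.002, -1.0]]
ft_force: [-0.3, -0.8, -1.9]
grip_width: 0.0109
gripper_force: 68.3
```

Emit:
{"name": "drive_tool", "arguments": {"offset": [[0.6,0.1,0],[0.6,0.1,0],[0.6,0.1,0],[0.6,0.1,0],[0.6,0.1,0],[0.6,0.1,0],[0.5,0.1,0],[0.3,0,0],[0.2,0,0],[0,0,0]], "turn": [[0,0,0],[0,0,0],[0,0,0],[0,0,0],[0,0,0],[0,0,0],[0,0,0],[0,0,0],[0,0,0],[0,0,0]], "hand": [0,0,0,0,0,0,0,0,0,0]}}

```text
time_s: 22.8
position: [0.5025, 0.3478, 0.1635]
tool_rot: [[-0.0, 1.0, -0.0], [1.0, 0.0, -0.0], [-0.0, -0.0, -1.0]]
ft_force: [-0.4, 0.1, -2.9]
grip_width: 0.0107
gripper_force: 68.3
```

Final nudge, then a check.

Emit:
{"name": "drive_tool", "arguments": {"offset": [[0.1,0,-0.04],[0,0,0],[0,0,0],[0,0,0],[0,0,0],[0,0,0],[0,0,0],[0,0,0],[0,0,0],[0,0,0]], "turn": [[0,0,0],[0,0,0],[0,0,0],[0,0,0],[0,0,0],[0,0,0],[0,0,0],[0,0,0],[0,0,0],[0,0,0]], "hand": [0,0,0,0,0,0,0,0,0,0]}}

```text
time_s: 24.05
position: [0.5028, 0.3515, 0.1653]
tool_rot: [[0.0, 1.0, 0.0], [1.0, -0.0, -0.0], [-0.0, 0.0, -1.0]]
ft_force: [-1.0, -0.1, -1.5]
grip_width: 0.0111
gripper_force: 68.3
```

Run:
```python
from h import *
print(observe()['position'])
a=cv2.resize(get_image('side')[80:260,180:380],None,fx=2.8,fy=2.8)
b=cv2.resize(get_image('wrist')[60:330,150:500],None,fx=.65,fy=.65)
o=np.zeros((504,800,3),np.uint8);o[:,:560]=a;o[:b.shape[0],560:560+b.shape[1]]=b
cv2.imwrite('pics/f.png',o)
```

```text
[0.50282188 0.35154882 0.16533738]
```

View pics/f.png

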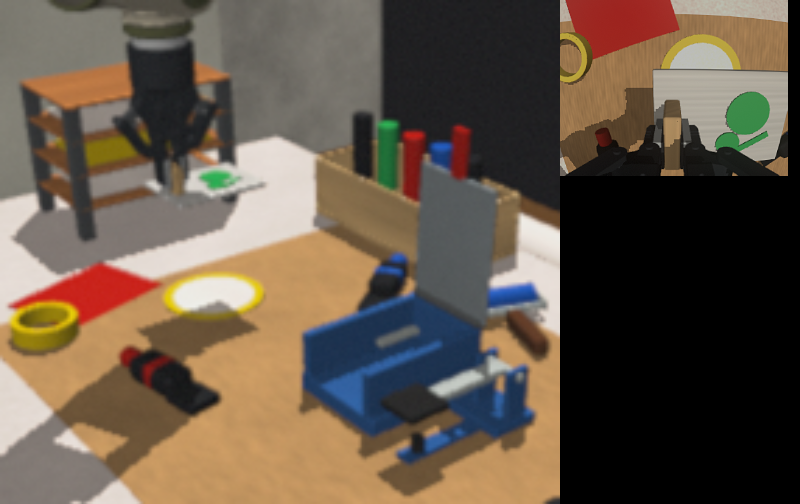

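The plate is held level with the green face up over the mat, around (205,185) in the side panel. The flap stands open, the paddle is up, and the bystanders in view are where they were.

```bash
python3 -c "
from rig import env
print(env.close_job())"
```

```text
the job is handed in; nothing more can be done
None
```

I handed the job in at about 24 s: the paddle was pressed to its stop (reading 69 N) and sprang back, the flap stands open, and the plate is held level and face up about 15 cm above the mat, with no verdict returned.

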